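# Load the sanding caddy and hold it up level

### The arm

A 7-joint arm with a two-finger parallel gripper is mounted at the origin on a cart in front of the work surface, level with it; the furniture and walls round the work are solid. World frame = base frame: x ahead of the robot, y to its left, z up, the work surface at z = 0. Lengths are in m, angles in rad, forces in N, time in s.
With the tool pointing down it reaches from about 0.375 to 0.925 m from the base axis. Payload 3.1 kg.
Tool frame: the origin (TCP) lies between the finger pads; the fingertips stand 19 mm ahead of it and the grasp point (between the pads) is the TCP; z points along the fingers, y is the line along which they close (so a half turn about z gives the same grasp; the last joint's range is limited). The gripper opens to 85 mm and grips with 20 to 120 N. Pads are 22 mm wide; open, the fingers measure 114 mm over their backs; the gripper's body (76 mm by 85 mm) begins 54 mm behind the grasp point. The pads swing forward as they close: fully open they stand 13 mm farther back than shut.
Start: joints at [-0.098, 0.383, 0.044, 1.598, -0.018, 1.161, -0.05], TCP at [0.65, 0, 0.25] pointing down, gripper open.
Joint ranges: [-2.61, 2.61], [-0.41, 2.15], [-1.48, 1.57], [0, 2.5], [-1.57, 4.71], [0.05, 1.97], [-2.85, 2.85]. Speed limits (rad/s): [2.79, 2.79, 3.14, 3.14, 3.14, 3.14, 3.14].

### API

Orientations are given as a unit quaternion [x, y, z, w].
In Python, from bench import move_ptp, movel, move_j, move_gripper, pause, inverse_kinematics, read_camera, camera_params, MotionError, sign_off, look_for, tip_of, read_time_s, read_qpos, read_joint_vel, read_effort, read_eef_pos, read_tcp_rot, read_ft_force, read_ft_torque, read_finger_gap, read_grasp_force gives the robot as it stands. Calls block until the motion is done:
- move_ptp(position, orientation): joint-space move of the TCP to a pose.
- movel(position, orientation=None, speed=0.15): straight line of the TCP; orientation=None keeps the orientation; speed is the mean speed in m/s.
- move_j(angles): joint-space move.
- move_gripper(opening, effort=None): finger opening in m; effort is the grip in N (None keeps the last); returns when the fingers have stopped.
- pause(seconds).
- inverse_kinematics(position, orientation): joint angles nearest the present ones, or None.
- read_camera(name): name is "scene" or "side" or "wrist"; returns the picture (480x640x3 uint8, red, green, blue); there is no depth.
- camera_params(name): a dict with "K" (3x3 intrinsics, pixels), "camera_from_world" (4x4, takes a point from world to camera coordinates). Camera axes: x right, y down, z forward; pixel columns grow to the right and rows downward; lengths in m; the calibration is good to about 2 mm. A picture is of the moment at which its call begins: read the wrist's pose just before it. camera_params takes no time and is no camera call; for the wrist camera it gives the pose at the moment of the call.
A pose or a line that the arm cannot do raises MotionError and nothing moves.
- sign_off(): hands the job in; it is judged then, once.
Trained networks look in the newest picture that a camera, given by its name, has taken for a name from the list of things; names that differ only in an ending like _2 or _b are one class to them, and where a whole thing is asked for, a point or a joint stands for the part that bears it (a point fixed in the world has none). Each returns a list of dicts, best first, with "confidence" (0 to 1); they miss things now and then, are a little off and sometimes report something else, mostly with a low value. They report only what shows in the picture. A call takes as long as a camera call. They do not tell look-alikes from the thing itself.
- look_for(camera, name): "at" ([column, row] in pixels, amid what is visible of it).
- tip_of(camera, name): "at" ([column, row] in pixels: a listed point, or the origin of a listed thing).
Readings, each from a call of its own:
- read_time_s(): time.
- read_qpos(): joint angles.
- read_joint_vel(): joint speeds.
- read_effort(): joint torques, N m.
- read_eef_pos(): TCP position.
- read_tcp_rot(): TCP orientation.
- read_ft_force(): force on the tool from outside, world axes, zero at the start.
- read_ft_torque(): the same for the moment, N m.
- read_finger_gap(): finger opening in m.
- read_grasp_force(): force on a finger pad.
Only numpy, scipy, OpenCV 4.12 (cv2) and the standard library are available. Lean on these libraries where they do the work, as an engineer would, in place of code of your own. Each camera call takes 0.05 s, during which the arm holds its last target. There are 200 camera calls.

### The job

Lay the long sanding block and the short sanding block flat in the compartments of the wooden caddy that match their lengths, while the caddy stands on the bench; set them down without dropping them. Then lift the loaded caddy by its handle bar and hold it level and still in the air, its underside about 15 cm above the bench, never letting it tip on the way, and finish while holding it there. Leave the other things on the bench where they are.

Things in the scene. Friction and masses are not known exactly. Their poses are not given: they have to be found in the camera images.
- caddy: loose wooden sanding caddy, 276 (x) x 196 (y) x 100 mm high, 0.45 kg (it may be up to 15 percent lighter or heavier). Origin: centre of its underside; z up. A base board 8 mm thick carries two low-walled compartments side by side, their long sides along the caddy's y, one at each side of a raised handle bar. Compartment walls are 8 mm thick and rise 12 mm above the base board (tops 20 mm above the underside)
- handle (a point): centre of the caddy's handle bar; axes as the caddy's. The bar is straight, 18 mm thick (along x), 30 mm tall (along z) and 172 mm long (along y), between two upright end boards; its top is 96 mm and its lower edge 66 mm above the caddy's underside. It lies over the middle of the caddy, over the balance point of the caddy loaded or empty to about 15 mm, and nothing is under it
- bay_long (a point): centre of the floor of the long narrow compartment, 54 mm (along x) x 163 mm (along y) inside; axes as the caddy's; it lies at x = -95 mm in the caddy, its floor 8 mm above the caddy's underside
- bay_short (a point): centre of the floor of the short wide compartment, 60 mm (along x) x 115 mm (along y) inside; axes as the caddy's; it lies at x = +95 mm in the caddy, its floor 8 mm above the caddy's underside
- long_centre (a point): centre (half-way up) of the long low sanding block, a loose wooden block wrapped in abrasive paper, 48 (x) x 157 (y) x 33 mm high, lying flat on the bench; y runs along its length, z up; the sides that fingers touch are 44 mm apart and reach to 12 mm above this point; 0.08 to 0.16 kg
- short_centre (a point): centre (half-way up) of the short tall sanding block, a loose wooden block wrapped in abrasive paper, 54 (x) x 107 (y) x 48 mm high, lying flat on the bench; y runs along its length, z up; the sides that fingers touch are 50 mm apart and reach to 19 mm above this point; 0.08 to 0.16 kg
- long_block: the same long sanding block; origin at the centre of its underside
- short_block: the same short sanding block; origin at the centre of its underside
- rubbing_pad: bystander: small grey rubbing pad, 45 x 70 x 26 mm; origin at the centre of its underside
- offcut: bystander: wood offcut, 50 x 75 x 25 mm; origin at the centre of its underside
- brush: bystander: bench brush, 54 x 260 x 46 mm; origin at the centre of its underside
Things that resemble listed ones, but are neither listed nor needed, are in the scene too. What is shaped like the short_block but green or purple is not meant.

How it is judged:
By the outcome, as a careful person would: the job done as asked, in the order asked, and still so for the second after the job is handed in, while the arm keeps its last pose, push and grip.
It also fails if it takes over 72 s, if anything falls off the work surface, if the arm or the gripper's body presses on something with over 40 N, if the wrist force passes 120 N, or if a joint passes its speed limit or range.

## Working session

There is one attempt and no reset: what is moved stays moved. The work goes in short steps, each a Python script; the robot and the scene stay as the last script left them, time stands still between calls to the robot, and variables do not carry over. Pictures are saved under pics/ and viewed, at most 10 in all, crops included, and the job is handed in when it is done.

```bash
mkdir -p pics; ls; cat > h.py <<'E'
from bench import *
import numpy as np, cv2
def save(cam,n):
    im=read_camera(cam); cv2.imwrite(f'pics/{n}.png',cv2.cvtColor(im,cv2.COLOR_RGB2BGR)); return im
def ray(uv,z,P):
    K,T=np.array(P["K"]),np.array(P["camera_from_world"]); R,t=T[:3,:3],T[:3,3]
    d=R.T@np.linalg.solve(K,[uv[0],uv[1],1.]); c=-R.T@t
    return c+d*(z-c[2])/d[2]
def proj(p,P):
    K,T=np.array(P["K"]),np.array(P["camera_from_world"]); q=K@(T[:3,:3]@np.array(p)+T[:3,3]); return q[:2]/q[2]
E
python3 - <<'E'
from h import *
a=save('scene','s1');b=save('side','d1')
for c in('scene','side'):
    P=camera_params(c)
    for n,z in(('caddy',0),('handle',.081),('bay_long',.008),('bay_short',.008),('long_centre',.0165),('short_centre',.024),('rubbing_pad',0),('offcut',0),('brush',0)):
        for d in tip_of(c,n)[:4]: print(c,n,np.round(d['at']),round(d['confidence'],2),np.round(ray(d['at'],z,P),3))
print(read_time_s(),read_tcp_rot(),camera_params('wrist'))
E
```

```text
pics
scene caddy [316. 270.] 0.65 [0.577 0.039 0.   ]
scene handle [310. 250.] 0.94 [0.587 0.05  0.081]
scene bay_long [338. 283.] 0.81 [0.491 0.051 0.008]
scene bay_short [290. 249.] 0.69 [0.685 0.021 0.008]
scene long_centre [256. 350.] 0.91 [0.518 0.354 0.017]
scene short_centre [419. 185.] 0.96 [ 0.524 -0.466  0.024]
scene short_centre [398. 231.] 0.81 [ 0.46  -0.22   0.024]
scene short_centre [339. 220.] 0.72 [ 0.633 -0.156  0.024]
scene short_centre [370. 196.] 0.61 [ 0.622 -0.317  0.024]
scene rubbing_pad [220. 300.] 0.74 [0.717 0.281 0.   ]
scene offcut [341. 192.] 0.78 [ 0.729 -0.305  0.   ]
scene brush [212. 419.] 0.96 [0.484 0.538 0.   ]
side caddy [327. 263.] 0.83 [0.585 0.051 0.   ]
side handle [328. 238.] 0.9 [0.591 0.063 0.081]
side bay_long [292. 257.] 0.8 [0.484 0.078 0.008]
side bay_short [355. 266.] 0.92 [0.664 0.023 0.008]
side long_centre [297. 208.] 0.87 [0.504 0.349 0.016]
side short_centre [277. 375.] 0.97 [ 0.447 -0.363  0.024]
side short_centre [287. 327.] 0.95 [ 0.47  -0.224  0.024]
side short_centre [348. 353.] 0.95 [ 0.606 -0.312  0.024]
side short_centre [324. 422.] 0.74 [ 0.539 -0.48   0.024]
side rubbing_pad [359. 218.] 0.63 [0.715 0.297 0.   ]
side offcut [404. 358.] 0.94 [ 0.735 -0.314 -0.   ]
side brush [291. 186.] 0.73 [0.485 0.543 0.   ]
1.0 [ 7.07111792e-01  7.07101770e-01  2.37327144e-05 -8.07429577e-06] {'K': array([[408.68599801,   0.        , 320.44639015],
       [  0.        , 408.68599801, 242.41598458],
       [  0.        ,   0.        ,   1.        ]]), 'camera_from_world': array([[ 9.99998197e-01,  7.88425489e-04, -1.72781669e-03,
        -6.50089066e-01],
       [ 1.28524464e-03, -9.50727951e-01,  3.10023726e-01,
        -4.12196577e-02],
       [-1.39825301e-03, -3.10025387e-01, -9.50727250e-01,
         3.80964724e-01],
       [ 0.00000000e+00,  0.00000000e+00,  0.00000000e+00,
         1.00000000e+00]])}
```

View pics/s1.png

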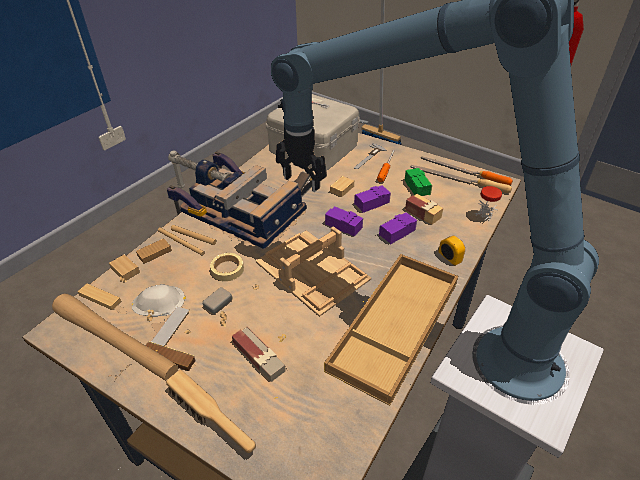

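View pics/d1.png

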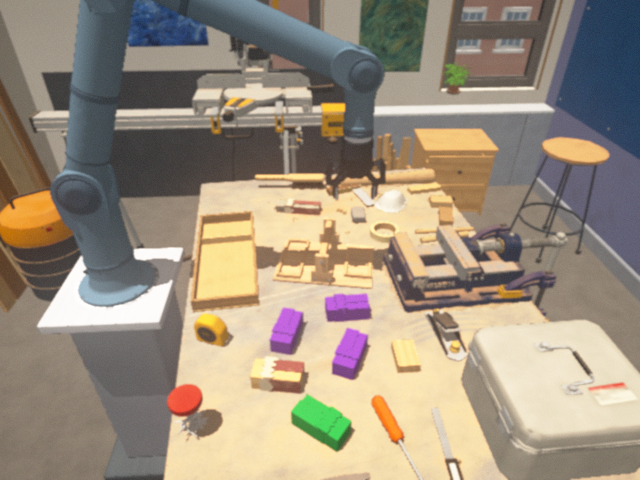

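Scene picture: caddy at (316,270), with a drawer tray nearer the robot. Long block (red/grey) is at (258,353). Candidates for the short block in scene pixels: red/tan at (424,208), purple at (344,220), (372,198) and (398,228), green at (418,182). I choose the red/tan one, at (277,375) in the side view, and will check it close up.

```bash
cat >> h.py <<'E'
from scipy.spatial.transform import Rotation as Ro
def quat(a):  # pointing down, fingers close along world angle a
    y=np.array([np.cos(a),np.sin(a),0]); z=np.array([0,0,-1.]); x=np.cross(y,z)
    return Ro.from_matrix(np.c_[x,y,z]).as_quat()
E
python3 - <<'E'
from h import *
for n,p,names in (('ws',(.46,-.33,.25),[('short_centre',.024)]),('wc',(.58,.08,.33),[('caddy',0),('handle',.081),('bay_long',.008),('bay_short',.008)]),('wl',(.51,.40,.25),[('long_centre',.0165)])):
    try: move_ptp(p,quat(0))
    except MotionError as e: print(n,e); continue
    P=camera_params('wrist'); save('wrist',n); np.save(f'pics/{n}.npy',P,allow_pickle=True)
    for nm,z in names:
        for d in tip_of('wrist',nm)[:3]: print(n,nm,np.round(d['at']),round(d['confidence'],2),np.round(ray(d['at'],z,P),4))
print(read_time_s(), read_qpos())
A=[cv2.imread(f'pics/{n}.png') for n in('ws','wc','wl')]
cv2.imwrite('pics/m.png',np.vstack([np.hstack([cv2.resize(a,(400,300)) for a in A[::2]])]))
E
```

```text
ws short_centre [493. 187.] 0.97 [ 0.6109 -0.3122  0.024 ]
ws short_centre [329.  86.] 0.9 [ 0.4685 -0.231   0.024 ]
ws short_centre [395. 351.] 0.76 [ 0.5363 -0.4746  0.024 ]
wc caddy [322. 210.] 0.79 [0.581  0.0471 0.    ]
wc handle [324. 227.] 0.84 [0.5838 0.0508 0.081 ]
wc bay_long [238. 191.] 0.95 [0.4885 0.0716 0.008 ]
wc bay_short [402. 225.] 0.77 [0.6723 0.0317 0.008 ]
wl long_centre [317. 247.] 0.87 [0.5088 0.3562 0.0165]
5.7417 [-0.56857701  0.38921843 -0.1996374   1.59223865  0.08379198  1.16759227
 -0.79106478]
```

View pics/m.png

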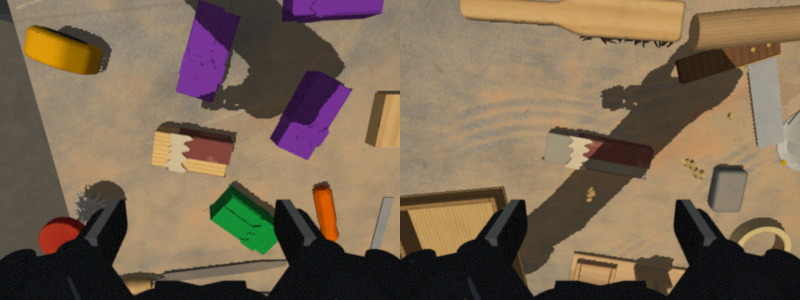

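View pics/wc.png

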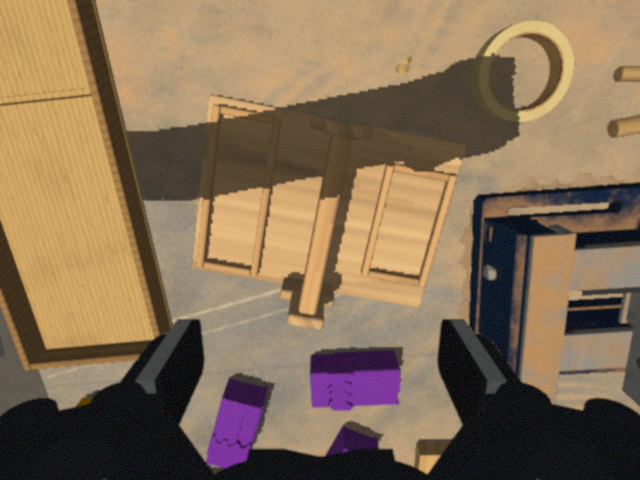

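The close crop confirms the red/tan block is the short one, at ws pixel ~(312,240), and shows the long block at wl (318,244). The caddy is upright in wc, turned about -12°. Next I'll enlarge both blocks for corner pixels.

```bash
python3 - <<'E'
from h import *
a=cv2.imread('pics/ws.png')[192:286,190:440]; b=cv2.imread('pics/wl.png')[200:294,190:440]
cv2.imwrite('pics/c.png',np.vstack([cv2.resize(x,None,fx=3.18,fy=3.18,interpolation=cv2.INTER_CUBIC) for x in(a,b)]))
P=np.load('pics/wc.npy',allow_pickle=True).item()
c=[ray(u,.008,P)[:2] for u in((210,95),(464,147),(420,305),(193,267))]
print(np.round(c,4),np.mean(c,0)); 
for i in range(4): d=c[(i+1)%4]-c[i]; print(np.hypot(*d),np.degrees(np.arctan2(d[1],d[0])))
E
```

```text
[[ 0.4668  0.1707]
 [ 0.7327  0.118 ]
 [ 0.6995 -0.0682]
 [ 0.4305 -0.0186]] [0.58238808 0.05046893]
0.27101592817396775 -11.222858129904123
0.1890782330522909 -100.09339823630148
0.27355443822815606 169.54924473005664
0.19273155236510256 79.1378513357124
```

View pics/c.png

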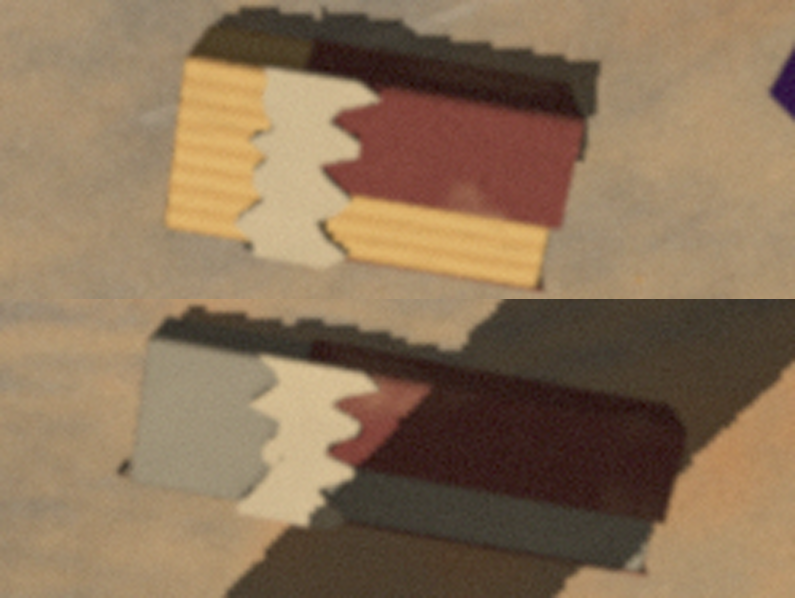

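Short block on top, with its top-face corners at crop (188,58), (583,112), (542,288) and (168,230). Long block below, with corners at (150,340), (682,422), (643,572) and (128,478).

```bash
python3 - <<'E'
from h import *
for n,h,q,o in(('ws',.048,[(188,58),(583,112),(542,288),(168,230)],(190,192)),('wl',.033,[(150,340),(682,422),(643,572),(128,478)],(190,200-94))):
    P=np.load(f'pics/{n}.npy',allow_pickle=True).item()
    c=[ray((u/3.18+o[0],v/3.18+o[1]),h,P)[:2] for u,v in q]
    print(n,np.round(c,4).tolist(),np.mean(c,0))
    for i in range(4): d=c[(i+1)%4]-c[i]; print(np.hypot(*d),np.degrees(np.arctan2(d[1],d[0])))
E
```

```text
ws [[0.4037, -0.3274], [0.5058, -0.3414], [0.4968, -0.3912], [0.396, -0.3748]] [ 0.45056483 -0.35872302]
0.1030704957192079 -7.796306427560101
0.05060835321294857 -100.20419496077555
0.10221466078057516 170.7354954346118
0.04796066640432677 80.72596478905596
wl [[0.441, 0.3925], [0.5859, 0.3689], [0.5775, 0.324], [0.4323, 0.3529]] [0.50916909 0.35959111]
0.14676871836389657 -9.246629379943121
0.04575387173164754 -100.57225821366882
0.14809025928420208 168.7109042041673
0.040528177379052246 77.51994375806298
```

```bash
cat > fit.py <<'E'
from h import *
from scipy.optimize import minimize
def rect(x0,x1,y0,y1,z): c=[(x0,y0,z),(x1,y0,z),(x1,y1,z),(x0,y1,z)]; return [(c[i],c[(i+1)%4]) for i in range(4)]
L=rect(-.138,.138,-.098,.098,.008)
for cx,w,l in((-.095,.054,.163),(.095,.060,.115)):
    L+=rect(cx-w/2,cx+w/2,-l/2,l/2,.020)+rect(cx-w/2-.008,cx+w/2+.008,-l/2-.008,l/2+.008,.020)
bar=[((s*.009,-.086,.096),(s*.009,.086,.096)) for s in(-1,1)]
def pts(E): return np.array([np.add(a,np.subtract(b,a)*t) for a,b in E for t in np.linspace(.03,.97,60)])
def grad(im):
    g=cv2.GaussianBlur(cv2.cvtColor(im,cv2.COLOR_BGR2LAB).astype(np.float32)[...,0],(0,0),.8)
    m=np.hypot(cv2.Sobel(g,5,1,0),cv2.Sobel(g,5,0,1)); m[330:]=0
    m=np.minimum(m,60); return m
def fit(views,p0):
    X=pts(L+bar)
    def cost(p,s):
        R=Ro.from_euler('z',p[2]).as_matrix(); W=X@R.T+[p[0],p[1],0]; v=0
        for G,P in views:
            K,T=P["K"],P["camera_from_world"]; q=(W@T[:3,:3].T+T[:3,3])@K.T; uv=(q[:,:2]/q[:,2:]).astype(np.float32)
            v-=cv2.remap(G[s],uv[:,:1],uv[:,1:],1).mean()
        return v
    p=np.array(p0)
    for s in(0,1,2):
        p=minimize(lambda d:cost(p0+d*[.001,.001,.01],s) ,(p-p0)/[.001,.001,.01],method='Nelder-Mead',options=dict(initial_simplex=(p-p0)/[.001,.001,.01]+np.array([[0,0,0],[4,0,0],[0,4,0],[0,0,3]])*(1,.5,.3)[s])).x*[.001,.001,.01]+p0
    return p,cost(p,2)
def view(n):
    P={k:np.array(v) for k,v in np.load(f'pics/{n}.npy',allow_pickle=True).item().items()}; g=grad(cv2.imread(f'pics/{n}.png'))
    return [cv2.GaussianBlur(g,(0,0),s) for s in(4,2,.8)],P
E
python3 - <<'E'
from fit import *
c=np.array([.5825,.0505]); 
for n,a in(('k1',-.19),('k2',np.pi-.19)):
    R=np.array([-np.sin(a),np.cos(a)])
    try: move_ptp([*(c+.035*R),.31],quat(a))
    except MotionError as e: print(e); continue
    P=camera_params('wrist'); save('wrist',n); np.save(f'pics/{n}.npy',P,allow_pickle=True)
    t={nm:ray(tip_of('wrist',nm)[0]['at'],z,P)[:2] for nm,z in(('handle',.081),('bay_long',.008),('bay_short',.008)) }
    d=t['bay_short']-t['bay_long']; print({k:v.round(4) for k,v in t.items()},np.degrees(np.arctan2(d[1],d[0])),np.hypot(*d))
print(read_time_s())
p0=np.array([.5825,.0505,-.19])
V={n:view(n) for n in('wc','k1','k2')}
for s in(['wc'],['k1'],['k2'],['wc','k1','k2'],['k1','k2']): print(s,fit([V[n] for n in s],p0))
p=fit([V['k1'],V['k2']],p0)[0]
ims=[]
for n in('k1','k2'):
    im=cv2.imread(f'pics/{n}.png'); R=Ro.from_euler('z',p[2]).as_matrix()
    for a,b in L+bar: cv2.line(im,*[tuple(np.round(proj(R@np.array(q)+[p[0],p[1],0],V[n][1])*16).astype(int).tolist()) for q in(a,b)],(0,255,0),1,cv2.LINE_AA,4)
    ims.append(im[40:340,120:520])
cv2.imwrite('pics/f.png',cv2.resize(np.hstack(ims),None,fx=1,fy=1))
E
```

```text
{'handle': array([0.5832, 0.0499]), 'bay_long': array([0.4869, 0.0695]), 'bay_short': array([0.6732, 0.0308])} -11.742596945151085 0.19023367668302438
{'handle': array([0.5827, 0.0495]), 'bay_long': array([0.4895, 0.0663]), 'bay_short': array([0.6723, 0.0322])} -10.567862194155929 0.18591779429659944
9.8667
['wc'] (array([ 0.58150988,  0.05695443, -0.19205255]), np.float32(-42.72655))
['k1'] (array([ 0.58202935,  0.05786791, -0.19050561]), np.float32(-43.601444))
['k2'] (array([ 0.58132846,  0.050682  , -0.18929873]), np.float32(-32.775692))
['wc', 'k1', 'k2'] (array([ 0.58198595,  0.05764469, -0.19192355]), np.float32(-113.42171))
['k1', 'k2'] (array([ 0.58100829,  0.050738  , -0.19005197]), np.float32(-74.034515))
```

View pics/f.png

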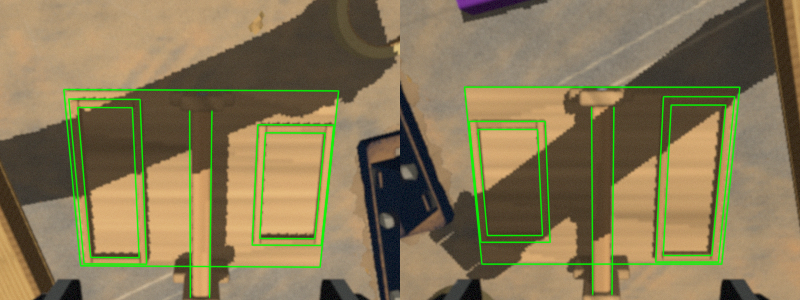

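Overlay of the caddy model at (0.5815, 0.0505, -0.19 rad) matches the walls and handle in both views. Next a fingertip height check, then grasp the long block.

```bash
python3 - <<'E'
from h import *
a=1.39; 
def ok(p,a): return inverse_kinematics(p,quat(a))
print([None if ok([.509,.357,.15],x) is None else ok([.509,.357,.15],x)[6].round(2) for x in(1.39,-1.75)])
q=quat(a)
move_ptp([.535,.25,.08],q); move_gripper(.045)
movel([.535,.25,.022],speed=.12); pause(.1); f0=read_ft_force()[2]
for i in range(20):
    z=.021-i*.001; movel([.535,.25,z],speed=.03); f=read_ft_force()[2]-f0
    if abs(f)>4: break
print('contact cmd z',z,'eef',read_eef_pos(),'f',f,read_finger_gap(),read_time_s())
movel([.535,.25,.10],speed=.2); move_gripper(.085); print(read_time_s(),read_qpos())
E
```

```text
[np.float64(0.37), np.float64(-1.68)]
contact cmd z 0.016 eef [0.53508993 0.2501288  0.01696701] f 6.088920034993822 0.0449699215264091 14.3167
15.3583 [ 0.09105252  0.57206175 -0.74831449  1.82690511  0.47619903  0.93201503
  0.51962652]
```

```bash
python3 - <<'E'
from h import *
q=quat(1.39)
move_ptp([.509,.357,.09],q); movel([.509,.357,.0315],speed=.12)
move_gripper(0.03,60); print('gap',read_finger_gap(),read_grasp_force(),read_eef_pos(),read_time_s())
movel([.509,.357,.14],speed=.2); print('gap',read_finger_gap(),read_ft_force(),read_time_s())
# preview: hover above bay_long
a=-.19; u=np.array([np.cos(a),np.sin(a)]); b=np.array([.5815,.0505])-.095*u
for x in(a,a+np.pi):
    s=inverse_kinematics([*b,.14],quat(x)); print(x, None if s is None else s.round(2))
E
```

```text
gap 0.04196430928750046 63.07876467704773 [0.50976151 0.35783622 0.03271021] 16.975
gap 0.042260128865195944 [-0.53829614 -1.0940716  -2.96635377] 17.6667
-0.19 [ 0.22  0.27 -0.49  2.04  0.17  0.87 -0.55]
2.951592653589793 [ 0.77  0.49 -1.17  2.02  0.55  0.99  2.28]
```

```bash
python3 - <<'E'
from fit import *
a=-.19; u=np.array([np.cos(a),np.sin(a)]); b=np.array([.5815,.0505])-.095*u
move_ptp([*b,.14],quat(a)); movel([*b,.072],speed=.15); pause(.2)
P=camera_params('wrist'); e=read_eef_pos(); im=save('wrist','h1'); np.save('pics/h1.npy',P,allow_pickle=True)
print(e,b,Ro.from_quat(read_tcp_rot()).as_matrix()[:,1],read_finger_gap(),read_time_s())
im=cv2.imread('pics/h1.png'); R=Ro.from_euler('z',a).as_matrix()
def dr(E,o,col):
    for s,t in E: cv2.line(im,*[tuple(np.round(proj(R@np.array(q)+o,P)*16).astype(int).tolist()) for q in(s,t)],col,1,cv2.LINE_AA,4)
dr(L,[.5815,.0505,0],(0,255,0)); o=[e[0],e[1],e[2]-.0327]
dr(rect(-.024,.024,-.0785,.0785,0)+rect(-.024,.024,-.0785,.0785,.033),o,(255,0,0))
cv2.imwrite('pics/h1o.png',cv2.resize(np.vstack([im]),(800,600)))
E
```

```text
[0.48943334 0.06882857 0.07321684] [0.4882096 0.0684416] [ 0.9820028  -0.18885174  0.00235021] 0.04189991412305665 19.6333
```

View pics/h1o.png

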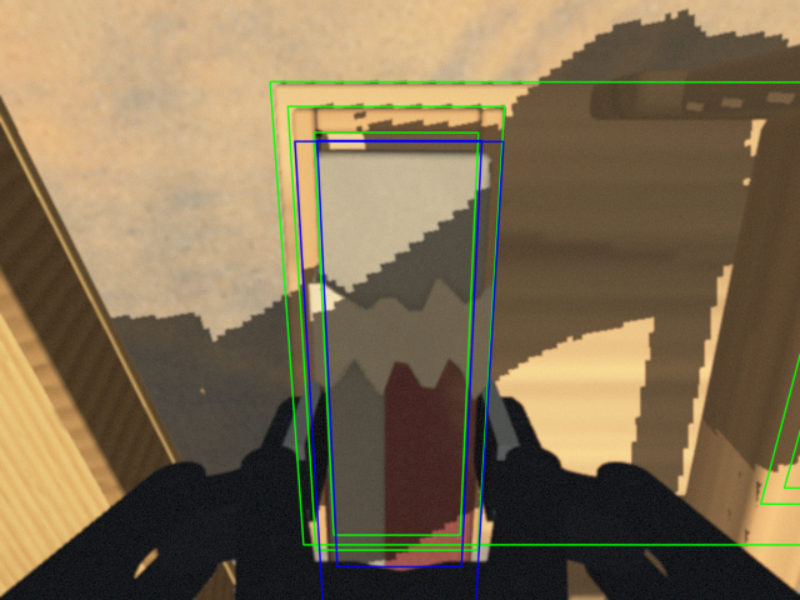

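Hover view: the long block's far end is at row ~152 (800-wide picture) and its centre column is 403, against 399 predicted. Its yaw agrees with the bay. I'll zoom in on the far end.

```bash
python3 - <<'E'
from fit import *
im=cv2.imread('pics/h1.png')
x=cv2.resize(im[60:210,210:410],None,fx=4,fy=4,interpolation=cv2.INTER_CUBIC)
x=(255*(x/255.)**.6).astype(np.uint8)
cv2.imwrite('pics/h1z.png',x)
E
```

```text
(no output)
```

View pics/h1z.png

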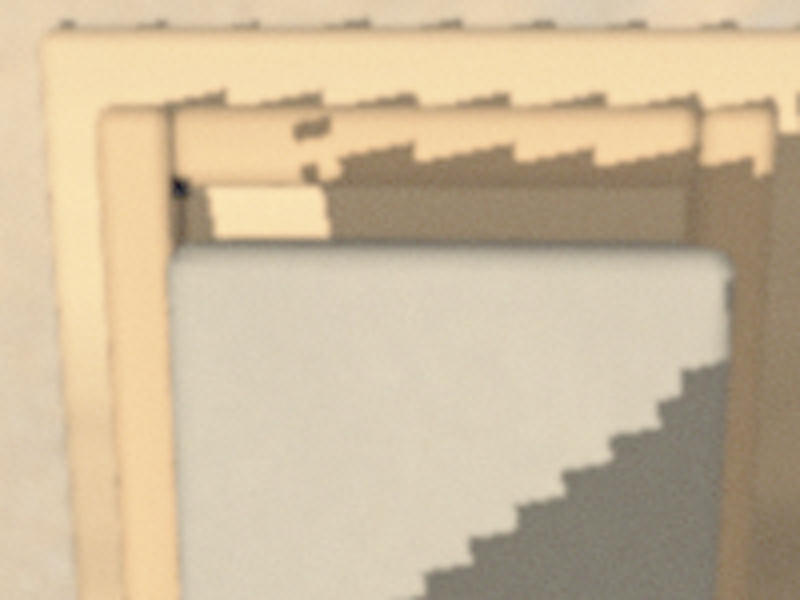

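```bash
python3 - <<'E'
from fit import *
P=np.load('pics/h1.npy',allow_pickle=True).item(); a=-.19; R=np.array([[np.cos(a),np.sin(a)],[-np.sin(a),np.cos(a)]])
e=np.array([0.48943334,0.06882857])
for z in(.0735,.069): 
  for u,v in((172,247),(730,250),(172,560),(722,560)): print(z,R@(ray((210+u/4,60+v/4),z,P)[:2]-e))
print('eef in caddy',R@(e-[.5815,.0505]))
E
```

```text
0.0735 [-0.0190741   0.07598931]
0.0735 [0.02133492 0.07581933]
0.0735 [-0.0202289   0.05294011]
0.0735 [0.02199027 0.05297279]
0.069 [-0.01978206  0.07586412]
0.069 [0.0221011  0.07568794]
0.069 [-0.02097899  0.05197407]
0.069 [0.02278036 0.05200794]
eef in caddy [-0.09387136  0.00061113]
```

The walls match the model to within 1 mm, and the block sits about +1 mm off in both axes. I'll correct for that and lower it under force watch.

```bash
cat >> h.py <<'E'
C=np.array([.5815,.0505]); A=-.19
RW=np.array([[np.cos(A),-np.sin(A)],[np.sin(A),np.cos(A)]])
def cad(x,y): return C+RW@np.array([x,y])
def goto(xy,z,speed=.06):  # movel with correction of the standing error
    movel([*xy,z],speed=speed); pause(.1); e=np.array(read_eef_pos()); return np.append(xy,z)-e
E
python3 - <<'E'
from h import *
xy=cad(-.0960,-.0012)
d=goto(xy,.068); c=xy+d[:2]; d2=goto(c,.068)
dz=d[2]; f0=np.array(read_ft_force()); print('err',d,xy-np.array(read_eef_pos())[:2],f0)
for z in np.arange(.058,.0385,-.002):
    movel([*c,z+dz],speed=.04); f=np.array(read_ft_force())-f0; e=read_eef_pos()
    print(round(z,4),e[2].round(4),f.round(1))
    if f[2]>6 or np.hypot(*f[:2])>8: break
print(read_time_s(),read_finger_gap())
E
```

```text
err [1.01506039e-04 1.13864461e-04 2.28800584e-05] [-0.00014641 -0.00013522] [ 0.24843847 -1.2335376  -0.4069883 ]
0.058 0.0575 [-0.2  0.8 -0.3]
0.056 0.056 [-1.3  1.5 -0.7]
0.054 0.0539 [-0.   0.5 -1. ]
0.052 0.0519 [-0.3  1.2 -0.5]
0.05 0.0498 [-0.3  1.8 -0.5]
0.048 0.0479 [-0.1  1.2 -0.7]
0.046 0.0459 [ 0.5  1.9 -1. ]
0.044 0.0438 [ 0.4  0.3 -0.1]
0.042 0.0419 [ 0.5  1.7 -0.7]
0.04 0.0406 [-1.5  0.4  5.5]
22.9833 0.042394308808361314
```

```bash
python3 - <<'E'
from h import *
move_gripper(.060); e=np.array(read_eef_pos()); movel([e[0],e[1],.15],speed=.2)
print(read_time_s())
# short block
s=np.array([.4506,-.3587]); a0=-.15
opts=[a0+np.pi/2,a0-np.pi/2]
qs=[inverse_kinematics([*s,.12],quat(a)) for a in opts]; print([None if q is None else q.round(2) for q in qs])
P=camera_params('wrist'); read_camera('wrist')
for d in tip_of('wrist','long_block')[:2]: print(d, ray(d['at'],.008,P))
print('bay',cad(-.095,0))
E
```

```text
24.0
[array([ 0.97,  0.44, -0.45,  1.86,  0.24,  0.89,  1.83]), array([ 0.66,  0.4 , -0.07,  1.88,  0.04,  0.87, -1.15])]
{'at': [322.0, 230.0], 'confidence': 0.63} [0.48772991 0.06876813 0.008     ]
bay [0.4882096 0.0684416]
```

```bash
python3 - <<'E'
from h import *
P=np.load('pics/ws.npy',allow_pickle=True).item()
im=cv2.imread('pics/ws.png').astype(int); m=(im[...,0]>im[...,1]+25)&(im[...,2]>im[...,1]+10); m[:, :270]=0; m[:,390:]=0; m[200:]=0
ys,xs=np.nonzero(m); i=np.argsort(-ys)[:5]; print([(xs[j],ys[j],ray((xs[j],ys[j]),.0,P).round(3)[:2],ray((xs[j],ys[j]),.048,P).round(3)[:2]) for j in i])
s=np.array([.4506,-.3587]); q=quat(-.15-np.pi/2)
move_gripper(.066)
move_ptp([*s,.13],q); d=goto(s,.10,.15); c=s+d[:2]
P=camera_params('wrist'); save('wrist','g2'); np.save('pics/g2.npy',P,allow_pickle=True)
print(d,read_time_s())
for t in tip_of('wrist','short_centre')[:3]: print(t,ray(t['at'],.024,P))
E
```

```text
[(np.int64(339), np.int64(162), array([ 0.479, -0.294]), array([ 0.476, -0.288])), (np.int64(338), np.int64(162), array([ 0.478, -0.294]), array([ 0.476, -0.288])), (np.int64(337), np.int64(162), array([ 0.477, -0.294]), array([ 0.475, -0.288])), (np.int64(336), np.int64(162), array([ 0.476, -0.294]), array([ 0.474, -0.288])), (np.int64(335), np.int64(162), array([ 0.475, -0.294]), array([ 0.473, -0.288]))]
[-0.00084743 -0.00039329 -0.00064234] 26.4083
{'at': [81.1, 269.0], 'confidence': 0.63} [ 0.46993098 -0.23377658  0.024     ]
{'at': [551.8, 60.9], 'confidence': 0.6} [ 0.53557177 -0.47631275  0.024     ]
{'at': [329.1, 270.2], 'confidence': 0.57} [ 0.44997581 -0.36281866  0.024     ]
```

View pics/g2.png

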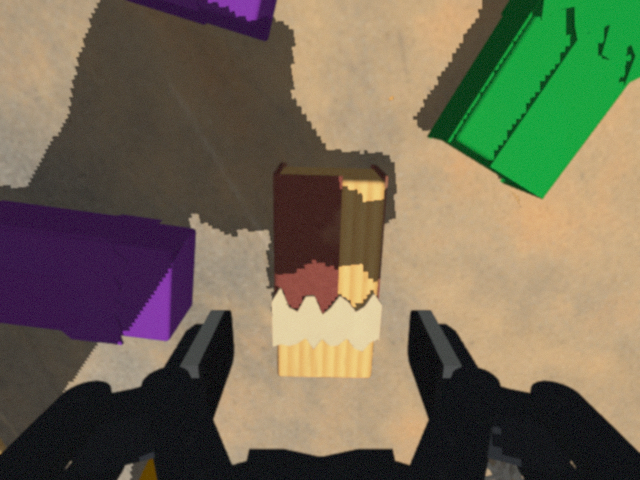

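Picture: the short block is centred between the fingers, with its top at rows 178–377 and columns ~275–380. The purple block is clear of the left finger. Grasp it.

```bash
python3 - <<'E'
from h import *
P=np.load('pics/g2.npy',allow_pickle=True).item()
f,n=ray((330,176),.048,P)[:2],ray((325,377),.048,P)[:2]
e=np.array(read_eef_pos())[:2]; l=(f-n)/np.hypot(*(f-n)); print(f,n,np.hypot(*(f-n)),np.degrees(np.arctan2(l[1],l[0])),(f+n)/2-e)
s=(f+n)/2+[-.0008,-.0004]; 
q=quat(-.15-np.pi/2)
movel([*s,.10],q,speed=.1); movel([*s,.0335],speed=.12); move_gripper(.035,60)
e=np.array(read_eef_pos()); print('gap',read_finger_gap(),read_grasp_force(),e,(f+n)/2-e[:2])
movel([*s,.15],speed=.2); print(read_finger_gap(),read_time_s())
for a in(A,A+np.pi):
    k=inverse_kinematics([*cad(.095,0),.15],quat(a)); print(None if k is None else k.round(2))
E
```

```text
[ 0.50281409 -0.37022465] [ 0.4021072  -0.35339578] 0.10210332724799552 -9.486892180298366 [ 0.00096437 -0.00288796]
gap 0.04870049836390454 63.893762826919556 [ 0.45290258 -0.36312454  0.03498635] [-0.00044193  0.00131432]
0.04889459349885095 28.4333
[ 0.25  0.58 -0.49  1.59  0.3   1.05 -0.51]
[-0.93  1.04  1.36  1.65 -1.05  1.35 -2.72]
```

```bash
python3 - <<'E'
from h import *
Q=[np.load(f'pics/{n}.npy',allow_pickle=True).item() for n in('k1','k2')]
M=[np.array(P['K'])@np.array(P['camera_from_world'])[:3] for P in Q]
X=cv2.triangulatePoints(*M,np.array([[478.],[190.]]),np.array([[175.],[275.]])); X=(X[:3]/X[3]).ravel()
print(X,RW.T@(X[:2]-C))
for z in(0,.05,.1): print(z,[ (RW.T@(ray(u,z,P)[:2]-C)).round(3) for u,P in(((478,190),Q[0]),((505,325),Q[0]),((175,275),Q[1]))])
E
```

```text
[0.73611679 0.0672341  0.04899579] [0.14867396 0.04563372]
0 [array([0.168, 0.036]), array([ 0.22 , -0.126]), array([0.167, 0.066])]
0.05 [array([0.149, 0.046]), array([ 0.195, -0.098]), array([0.148, 0.045])]
0.1 [array([0.129, 0.055]), array([ 0.169, -0.07 ]), array([0.129, 0.024])]
```

```bash
python3 - <<'E'
from h import *
xy=cad(.0945,.0006)
move_ptp([*xy,.15],quat(A)); d=goto(xy,.085,.12); c=xy+d[:2]; d2=goto(c,.078); dz=d[2]
f0=np.array(read_ft_force()); print(d,xy-np.array(read_eef_pos())[:2],read_finger_gap())
for z in [.07,.064,.060,.056,.053,.050,.048,.046,.0445,.043,.0415]:
    movel([*c,z+dz],speed=.04); f=np.array(read_ft_force())-f0; e=read_eef_pos()
    print(z,e[2].round(4),f.round(1))
    if f[2]>5 or np.hypot(*f[:2])>8: break
print(read_time_s())
E
```

```text
[-0.00114758 -0.00031609 -0.00137248] [0.00119864 0.00035132] 0.0485460579477869
0.07 0.0679 [-0.8 -0.1  0.1]
0.064 0.0621 [-0.3  0.4  0.2]
0.06 0.0582 [-1.2  0.3  0.1]
0.056 0.0542 [-1.5  1.4  0.2]
0.053 0.0513 [-0.3  1.1  0.3]
0.05 0.0483 [-1.5  0.4  0.1]
0.048 0.0464 [-0.4 -0.9  0.3]
0.046 0.0444 [-0.5  0.8  0.6]
0.0445 0.0431 [-1.1 -0.1  1. ]
0.043 0.043 [-3.5  0.4  6.3]
33.9417
```

```bash
python3 - <<'E'
from h import *
move_gripper(.064); e=np.array(read_eef_pos()); movel([e[0],e[1],.17],speed=.2)
h=cad(.0,.035); move_ptp([*h,.31],quat(A)); P=camera_params('wrist'); save('wrist','chk'); np.save('pics/chk.npy',P,allow_pickle=True)
print(read_time_s())
for n,z in(('handle',.081),('long_centre',.0245),('short_centre',.032)):
    for t in tip_of('wrist',n)[:2]: print(n,t,(RW.T@(ray(t['at'],z,P)[:2]-C)).round(4))
cv2.imwrite('pics/chkz.png',cv2.resize(cv2.imread('pics/chk.png')[60:360,120:520],(800,600)))
E
```

```text
35.8083
handle {'at': [324.3, 241.3], 'confidence': 0.68} [ 0.003  -0.0007]
long_centre {'at': [229.3, 225.0], 'confidence': 0.83} [-0.095  -0.0015]
short_centre {'at': [387.5, 387.2], 'confidence': 0.65} [ 0.0772 -0.1951]
short_centre {'at': [413.6, 230.7], 'confidence': 0.59} [ 0.0941 -0.0053]
```

View pics/chkz.png

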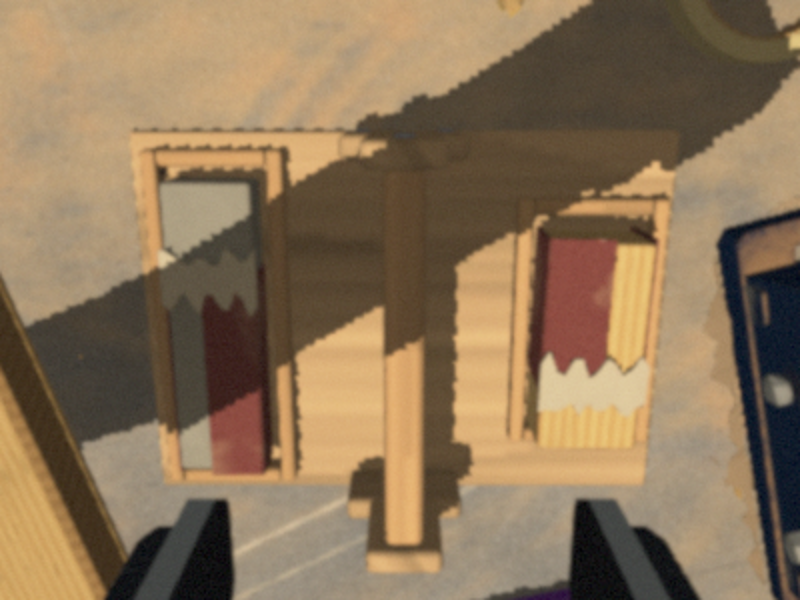

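The picture shows both blocks lying flat inside their bays, long at (215,325) and short at (595,335). Now the handle.

```bash
python3 - <<'E'
from h import *
h=cad(.001,0)
move_gripper(.055); move_ptp([*h,.15],quat(A)); d=goto(h,.125,.1); c=h+d[:2]
f0=np.array(read_ft_force()); movel([*c,.080],speed=.08); e=read_eef_pos(); print(e,h,(np.array(read_ft_force())-f0).round(1))
move_gripper(0.0,120); pause(.3); e0=np.array(read_eef_pos()); print(read_finger_gap(),read_grasp_force(),e0,read_time_s())
movel([e0[0],e0[1],e0[2]+.004],speed=.02); pause(.2); print(read_ft_force(),read_ft_torque())
z=e0[2]+.150
movel([e0[0],e0[1],z],speed=.06); pause(.8)
e=np.array(read_eef_pos()); print('rise',e-e0,read_ft_force(),read_ft_torque(),read_finger_gap(),Ro.from_quat(read_tcp_rot()).as_matrix()[:,2],read_time_s())
for cam in('side','scene'):
    save(cam,'fin_'+cam); P=camera_params(cam)
    for n in('caddy','handle','bay_long','bay_short'):
        for t in tip_of(cam,n)[:1]: print(cam,n,np.round(t['at'],1))
    for n,x,zz in(('caddy',0,.15),('handle',0,.231),('bay_long',-.095,.158),('bay_short',.095,.158)): print(n,proj([*cad(x,0),zz],P).round(1))
E
```

```text
[0.58181884 0.05013074 0.07979177] [0.582482   0.05031114] [1.4 0.7 1. ]
0.0164965476428166 116.9773006439209 [0.5821224  0.05009966 0.08089436] 38.8667
[-0.48683462  1.14441397 -6.81556494] [ 0.15250995 -0.04245806 -0.00576954]
rise [ 5.73024406e-06 -3.55140618e-05  1.50004513e-01] [ 0.02415819  0.43672934 -6.54661091] [-0.03606231  0.06613009  0.01600325] 0.016648261140599592 [ 7.85982954e-06 -2.45865790e-05 -1.00000000e+00] 42.8417
side handle [327.6 191.1]
side bay_long [291.8 214.2]
side bay_short [361.  221.5]
caddy [325.7 219.8]
handle [326.  193.7]
bay_long [291.5 215. ]
bay_short [360.6 219.7]
scene caddy [311.9 229. ]
scene handle [309.2 205.4]
scene bay_long [334.5 244.1]
scene bay_short [287.8 208.7]
caddy [310.6 231.5]
handle [309.8 207.4]
bay_long [335.5 247.2]
bay_short [287.5 212.7]
```

```bash
python3 - <<'E'
from fit import *
P=camera_params('wrist'); save('wrist','fw'); e=np.array(read_eef_pos())
G=cv2.GaussianBlur(grad(cv2.imread('pics/fw.png')),(0,0),1.0)
X=pts(L); best=[]
B=Ro.from_euler('z',A).as_matrix()
for p in np.arange(-6,6.1,.5):
  for r in np.arange(-3,3.1,.5):
    for dy in np.arange(-.004,.0041,.001):
      W=((X-[0,0,.081])@Ro.from_euler('xy',[p,r],degrees=True).as_matrix().T+[-.0005,dy,0])@B.T+[e[0],e[1],e[2]]
      q=(W@P['camera_from_world'][:3,:3].T+P['camera_from_world'][:3,3])@P['K'].T; uv=(q[:,:2]/q[:,2:]).astype(np.float32)
      best.append((float(cv2.remap(G,uv[:,:1],uv[:,1:],1).mean()),p,r,round(dy,4)))
for b in sorted(best)[::-1][:6]: print(b)
print(read_joint_vel().round(4) if hasattr(read_joint_vel(),'round') else read_joint_vel(),read_time_s())
E
```

```text
(21.211397171020508, np.float64(0.0), np.float64(-0.5), np.float64(0.0))
(21.09556770324707, np.float64(-1.0), np.float64(-0.5), np.float64(0.001))
(21.008594512939453, np.float64(-1.0), np.float64(0.0), np.float64(0.001))
(20.94482421875, np.float64(-0.5), np.float64(-0.5), np.float64(0.0))
(20.888450622558594, np.float64(-0.5), np.float64(-0.5), np.float64(0.001))
(20.787229537963867, np.float64(0.5), np.float64(-0.5), np.float64(-0.001))
[-0.0008  0.0004  0.0017  0.0017  0.0015 -0.0007  0.0003] 43.3917
```

Level to within about 1°, still, and at the right height.

```bash
python3 -c "
from bench import *
print(sign_off())"
```

```text
the job is handed in; nothing more can be done
None
```

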